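# Stagger the oblong clay snack dishes

## Task

Build a staggered stack on the oblong clay dish that stands in the lacquered tray, so that snacks in every dish can be reached: set one of the two matching oblong dishes from the table lengthways on its rim, shifted by a quarter of its length towards the white lidded box, then set the other matching dish on that one, shifted back so that it stands straight above the bottom dish. Set the clay down gently, and leave the bottom dish and the lidded box where they stand.

Things in the scene. Friction and masses are not known exactly. Their poses are not given: they have to be found in the camera images.
- bottom_dish_center (a point): bottom oblong clay dish, loose, amid the dark lacquered tray (floor 8 mm, edge 20 mm above the table): open, straight-walled, terracotta, 60 (x) by 140 (y) by 36 (z) mm, walls and floor 6 mm, 0.27 kg. This point: its centre, 18 mm above its underside and below its rim; x across the width, y along the length, z up
- dish_a_center (a point): spare oblong clay dish, one of two alike (either may go first) on the table left or right of the tray: open, straight-walled, terracotta, 60 (x) by 140 (y) by 36 (z) mm, walls and floor 6 mm, 0.2 to 0.35 kg. This point: its centre, 18 mm above its underside; x across the width, y along the length, z up. The shorter dish (90 mm) and square dish (100 mm) nearby are not wanted
- dish_b_center (a point): spare oblong clay dish, one of two alike (either may go first) on the table left or right of the tray: open, straight-walled, terracotta, 60 (x) by 140 (y) by 36 (z) mm, walls and floor 6 mm, 0.2 to 0.35 kg. This point: its centre, 18 mm above its underside; x across the width, y along the length, z up. The shorter dish (90 mm) and square dish (100 mm) nearby are not wanted
- lidded_box: the white ceramic lidded box, 70 by 70 mm, 68 mm high with its knob, standing in the tray beyond one end of the bottom dish (either end), about 175 mm from its centre; origin at the centre of its underside, z up. Three nested clay bowls, 54 mm high and 92 mm wide, stand beyond the other end
Mind the look-alikes: they are no part of the job. Leave any green look-alike of the part that bears dish_b_center alone.

How it is judged:
On the way:
1. one matching dish rests released on the bottom dish's rim, shifted towards the lidded box (((((y of lidded_box in the frame of bottom_dish_center above 0 m and x of dish_a_center in the frame of bottom_dish_center between -0.013 and 0.013 m and y of dish_a_center in the frame of bottom_dish_center between 0.02 and 0.05 m and z of dish_a_center in the frame of bottom_dish_center between 0.028 and 0.044 m and linear speed of dish_a below 0.02 m/s and angle between the y axis of dish_a_center and the y axis of bottom_dish_center, either way round below 0.2 rad and angle between dish_a_center's own z axis and vertical below 0.12 rad) or (y of lidded_box in the frame of bottom_dish_center below 0 m and x of dish_a_center in the frame of bottom_dish_center between -0.013 and 0.013 m and y of dish_a_center in the frame of bottom_dish_center between -0.05 and -0.02 m and z of dish_a_center in the frame of bottom_dish_center between 0.028 and 0.044 m and linear speed of dish_a below 0.02 m/s and angle between the y axis of dish_a_center and the y axis of bottom_dish_center, either way round below 0.2 rad and angle between dish_a_center's own z axis and vertical below 0.12 rad)) and contact force between the fingers and dish_a below 0.1 N) or (((y of lidded_box in the frame of bottom_dish_center above 0 m and x of dish_b_center in the frame of bottom_dish_center between -0.013 and 0.013 m and y of dish_b_center in the frame of bottom_dish_center between 0.02 and 0.05 m and z of dish_b_center in the frame of bottom_dish_center between 0.028 and 0.044 m and linear speed of dish_b below 0.02 m/s and angle between the y axis of dish_b_center and the y axis of bottom_dish_center, either way round below 0.2 rad and angle between dish_b_center's own z axis and vertical below 0.12 rad) or (y of lidded_box in the frame of bottom_dish_center below 0 m and x of dish_b_center in the frame of bottom_dish_center between -0.013 and 0.013 m and y of dish_b_center in the frame of bottom_dish_center between -0.05 and -0.02 m and z of dish_b_center in the frame of bottom_dish_center between 0.028 and 0.044 m and linear speed of dish_b below 0.02 m/s and angle between the y axis of dish_b_center and the y axis of bottom_dish_center, either way round below 0.2 rad and angle between dish_b_center's own z axis and vertical below 0.12 rad)) and contact force between the fingers and dish_b below 0.1 N))), for 0.2 s.
At the end, for the whole second after the job is handed in: One matching dish on the bottom dish's rim, 20-50 mm towards the box; the other on it, within 16 mm lengthways of above the bottom dish; both within 13 mm sideways, 8 mm of resting height, 0.2 rad of parallel, all three within 0.12 rad of level, under 0.02 m/s (angle between bottom_dish_center's own z axis and vertical below 0.12 rad and linear speed of bottom_dish below 0.02 m/s and ((((y of lidded_box in the frame of bottom_dish_center above 0 m and x of dish_a_center in the frame of bottom_dish_center between -0.013 and 0.013 m and y of dish_a_center in the frame of bottom_dish_center between 0.02 and 0.05 m and z of dish_a_center in the frame of bottom_dish_center between 0.028 and 0.044 m and linear speed of dish_a below 0.02 m/s and angle between the y axis of dish_a_center and the y axis of bottom_dish_center, either way round below 0.2 rad and angle between dish_a_center's own z axis and vertical below 0.12 rad) or (y of lidded_box in the frame of bottom_dish_center below 0 m and x of dish_a_center in the frame of bottom_dish_center between -0.013 and 0.013 m and y of dish_a_center in the frame of bottom_dish_center between -0.05 and -0.02 m and z of dish_a_center in the frame of bottom_dish_center between 0.028 and 0.044 m and linear speed of dish_a below 0.02 m/s and angle between the y axis of dish_a_center and the y axis of bottom_dish_center, either way round below 0.2 rad and angle between dish_a_center's own z axis and vertical below 0.12 rad)) and (x of dish_b_center in the frame of bottom_dish_center between -0.013 and 0.013 m and y of dish_b_center in the frame of bottom_dish_center between -0.016 and 0.016 m and z of dish_b_center in the frame of bottom_dish_center between 0.064 and 0.08 m and linear speed of dish_b below 0.02 m/s and angle between the y axis of dish_b_center and the y axis of bottom_dish_center, either way round below 0.2 rad and angle between dish_b_center's own z axis and vertical below 0.12 rad)) or (((y of lidded_box in the frame of bottom_dish_center above 0 m and x of dish_b_center in the frame of bottom_dish_center between -0.013 and 0.013 m and y of dish_b_center in the frame of bottom_dish_center between 0.02 and 0.05 m and z of dish_b_center in the frame of bottom_dish_center between 0.028 and 0.044 m and linear speed of dish_b below 0.02 m/s and angle between the y axis of dish_b_center and the y axis of bottom_dish_center, either way round below 0.2 rad and angle between dish_b_center's own z axis and vertical below 0.12 rad) or (y of lidded_box in the frame of bottom_dish_center below 0 m and x of dish_b_center in the frame of bottom_dish_center between -0.013 and 0.013 m and y of dish_b_center in the frame of bottom_dish_center between -0.05 and -0.02 m and z of dish_b_center in the frame of bottom_dish_center between 0.028 and 0.044 m and linear speed of dish_b below 0.02 m/s and angle between the y axis of dish_b_center and the y axis of bottom_dish_center, either way round below 0.2 rad and angle between dish_b_center's own z axis and vertical below 0.12 rad)) and (x of dish_a_center in the frame of bottom_dish_center between -0.013 and 0.013 m and y of dish_a_center in the frame of bottom_dish_center between -0.016 and 0.016 m and z of dish_a_center in the frame of bottom_dish_center between 0.064 and 0.08 m and linear speed of dish_a below 0.02 m/s and angle between the y axis of dish_a_center and the y axis of bottom_dish_center, either way round below 0.2 rad and angle between dish_a_center's own z axis and vertical below 0.12 rad)))); the robot touches nothing.
It fails at once if the bottom dish is moved more than 25 mm (lengthways, sideways or up) (distance of bottom_dish_center from where it was at the start of the episode above 0.025 m).
It fails at once if the lidded box is moved more than 20 mm (distance of lidded_box from where it was at the start of the episode above 0.02 m).
It fails at once if clay dishes are knocked together with more than 60 N (contact force between any of dish_a, dish_b and bottom_dish above 60 N or contact force between dish_a and dish_b above 60 N).
It also fails if it takes over 64 s, if anything falls off the work surface, if the arm or the gripper's body presses on something with over 40 N, if the wrist force passes 120 N, or if a joint passes its speed limit or range.

## Robot

A 7-joint arm with a two-finger parallel gripper is mounted at the origin on the work surface. World frame = base frame: x ahead of the robot, y to its left, z up, the work surface at z = 0. Lengths are in m, angles in rad, forces in N, time in s.
With the tool pointing down it reaches from about 0.4 to 0.85 m from the base axis. Payload 10.4 kg.
Tool frame: the origin (TCP) lies at the very end of the fingers, on their centre line; the grasp point (between the pads) lies 19 mm behind it; z points along the fingers, x is the direction in which the jaws open and shut, and the axes are right-handed (so a half turn about z gives the same grasp; the last joint's range is limited). The gripper opens to 87 mm and grips with 3 to 60 N. Pads are 19 mm wide; open, the fingers measure 117 mm over their backs; the gripper's body (75 mm by 190 mm) begins 51 mm behind the grasp point.
Start: joints at [1.189, 0.332, -0.065, 1.46, 0.022, 1.35, -0.088], TCP at [0.219, -0.585, 0.198] pointing down, gripper open.
Joint ranges: [-2.6, 2.6], [-0.5, 2.12], [-1.47, 1.34], [0.16, 2.42], [-1.27, 4.41], [0.06, 2.06], [-2.6, 2.6]. Speed limits (rad/s): [2.22, 2.22, 2.79, 2.79, 3.14, 3.14, 3.14].

## Interface

Orientations are given as a unit quaternion [x, y, z, w].
In Python, from bench import r gives the robot as it stands. The module is installed in compiled form; this text tells all that it offers.
- The arm moves only by the tool carry_out, never from a script. Its argument "commands" is a list that holds one entry, the list of rows, each a list of 7 numbers: the closure in counts, from 0 (fully open) to 255 (shut), then the shift along the tool's x, y, z in units of 25 mm (1.0 is 25 mm), then the turn, a rotation vector about the tool's x, y, z in units of 5 degrees (1.0 is 5 degrees). A call has 1 to 12 rows; each row is the pose to reach, as a shift and turn from the pose measured when the call began, along the tool's axes at that moment; what a row does not reach only later rows make up. A row lasts 1/8 s, in which the tool goes at most 62.5 mm and 10.7 degrees, less where a joint would pass 70% of its speed; a pose out of reach is approached as far as the arm can. A call with a gripper value outside its range is refused whole. The fingers move at their own pace and stop on an object; "grip_force" is the grip in N (left out, the last holds). Time passes only in rows, so rows that repeat a pose let the fingers close. It gives the time, the measured TCP pose, the force and the opening at its end, in the units of the state.
- r.read_state(): the state, without advancing time (a new reading comes with each control period).
- r.camera(name): name is "scene" or "top" or "wrist"; returns the picture (384x512x3 uint8, blue, green, red); there is no depth.
- r.camera_info(name): a dict with "fx", "fy", "cx", "cy" (pixels), "origin" and "rotation" of the camera in the world. Camera axes: x right, y down, z forward; pixel columns grow to the right and rows downward; lengths in m; the calibration is good to about 2 mm. The wrist camera is an equidistant fisheye: a pixel r from the principal point sees the ray r / f radians off the axis. A picture is of the moment at which its call begins: read the wrist's pose just before it. camera_info takes no time and is no camera call; for the wrist camera it gives the pose at the moment of the call.
- r.close_job(): hands the job in, once; it reports no verdict.
The state is a dict: "time": time; "joint_positions": joint angles; "joint_vel": joint speeds; "joint_torque": joint torques, N m; "ee_pos": TCP position; "eef_rot": TCP orientation; "ft_force": force on the tool from outside, world axes, zero at the start; "torque": the same for the moment, N m; "width": finger opening in m.
Only numpy, scipy, OpenCV 4.12 (cv2) and the standard library are available. Lean on these libraries where they do the work, as an engineer would, in place of code of your own. Each camera call takes 0.05 s, during which the arm holds its last target.

## Working session

There is one attempt and no reset: what is moved stays moved. The work goes in short steps, Python scripts to look and compute and a tool call to move; the robot and the scene stay as the last step left them, time stands still between calls to the robot, and variables do not carry over. Pictures are saved under pics/ and viewed, and the job is handed in when it is done.

Besides the shell and the picture viewer there is one more tool, called after "Emit:" by a JSON object that holds its "op" and its "data". carry_out: Moves the arm, as the interface text tells. Its arguments: {"type":"object","properties":{"commands":{"type":"array"},"grip_force":{"type":"number"}},"required":["commands"]}

```bash
mkdir -p pics
python3 - <<'E'
from bench import r
import cv2
s=r.read_state(); print({k:s[k] for k in('time','ee_pos','eef_rot','width','ft_force')})
for n in('scene','top','wrist'):
    i=r.camera_info(n); print(n,i)
    cv2.imwrite(f'pics/{n}0.png',r.camera(n))
E
```

```text
{'time': 0.0, 'ee_pos': array([ 0.21928745, -0.5848059 ,  0.19763368]), 'eef_rot': array([ 8.21926495e-01, -5.69593099e-01, -6.27824859e-04, -3.78982326e-04]), 'width': 0.08668020267685196, 'ft_force': array([-0.22849098, -0.22809578,  0.26048891])}
scene {'fx': 416.7470535604806, 'fy': 416.7470535604806, 'cx': 260.10510585640174, 'cy': 190.60286498246742, 'origin': array([1.02646158, 0.5904418 , 0.86640904]), 'rotation': array([ 0.31076174,  0.86660588, -0.36636968, -0.13488755])}
top {'fx': 437.6601283397212, 'fy': 437.6601283397212, 'cx': 256.96412332431765, 'cy': 195.45734584345314, 'origin': array([ 0.25720681, -0.04625512,  1.43034244]), 'rotation': array([-0.69812394,  0.7105459 , -0.06033019,  0.06409177])}
wrist {'fx': 297.3186396354542, 'fy': 297.3186396354542, 'cx': 254.3985939306862, 'cy': 191.8425798719487, 'origin': array([ 0.28297875, -0.56026727,  0.38291081]), 'rotation': array([ 0.81523492, -0.56466133, -0.07360405,  0.10550852])}
```

View pics/scene0.png

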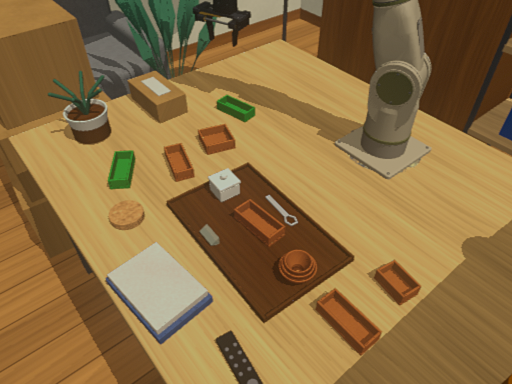

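View pics/top0.png

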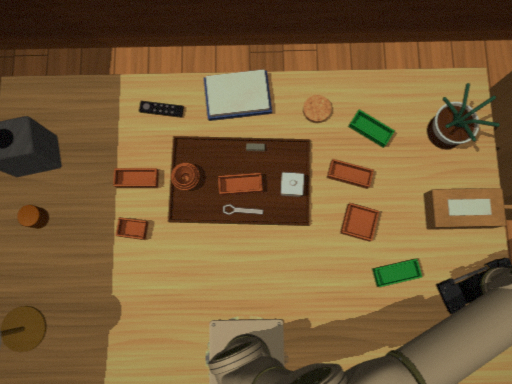

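View pics/wrist0.png

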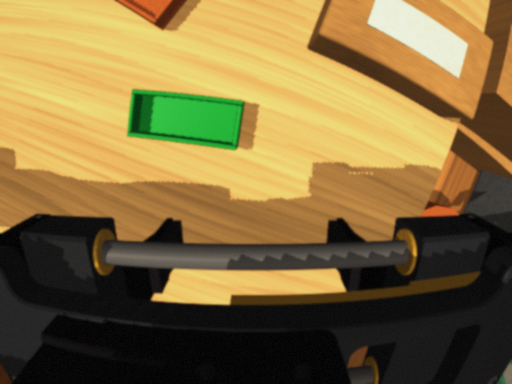

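The scene shows these candidates, in top-view pixels:
- Left long dish (136,178) and left short dish (133,229).
- Right long dish (350,173) and right square dish (360,222).
- Green look-alikes (371,128) and (397,272).
- Bottom dish (241,184) in the tray, with the white box at (292,184) and the nested bowls at (186,177).

I'd choose the long terracotta ones at (136,178) and (350,173). Next I measure them.

```bash
cat > h.py <<'E'
import numpy as np, cv2
from scipy.spatial.transform import Rotation as R
from bench import r
def ray(info,uv,fish=False):
    u,v=uv; x=(u-info['cx'])/info['fx']; y=(v-info['cy'])/info['fy']
    if fish:
        t=np.hypot(x,y); s=np.sin(t)/t if t>1e-9 else 1; d=np.array([x*s,y*s,np.cos(t)])
    else: d=np.array([x,y,1.])
    return R.from_quat(info['rotation']).apply(d)
def cast(info,uv,z,fish=False):
    d=ray(info,uv,fish); o=info['origin']; return o+d*(z-o[2])/d[2]
def clay(img):
    h=cv2.cvtColor(img,cv2.COLOR_BGR2HSV)
    return cv2.inRange(h,(3,150,90),(13,255,255))
E
python3 - <<'E'
from h import *
for n in('top','scene'):
    img=cv2.imread(f'pics/{n}0.png'); info=r.camera_info(n)
    m=clay(img); m=cv2.morphologyEx(m,cv2.MORPH_CLOSE,np.ones((3,3)))
    cs,_=cv2.findContours(m,cv2.RETR_EXTERNAL,cv2.CHAIN_APPROX_NONE)
    for c in cs:
        if cv2.contourArea(c)<150: continue
        rc=cv2.minAreaRect(c); z=.026 if abs(rc[0][0]-241)<8 else .018
        p=cast(info,rc[0],z); b=np.array([cast(info,q,z)[:2] for q in cv2.boxPoints(rc)])
        e=[b[1]-b[0],b[2]-b[1]]; L=[np.linalg.norm(k) for k in e]; k=e[int(np.argmax(L))]
        print(n,np.round(rc[0],1),np.round(p,4),'size',np.round(L,3),'yaw',round(np.degrees(np.arctan2(k[1],k[0]))%180,1))
img=cv2.imread('pics/top0.png'); info=r.camera_info('top')
print('box',cast(info,(292,184),.068), 'base',cast(info,(246,330),.0))
a=cv2.resize(img[150:250,90:210],None,fx=4,fy=4); b=cv2.resize(img[120:250,200:400],None,fx=4,fy=4)
cv2.imwrite('pics/cropA.png',a);cv2.imwrite('pics/cropB.png',b)
E
```

```text
top [130.6 227.8] [0.4096 0.3706 0.018 ] size [0.061 0.092] yaw 81.9
top [359.7 221.7] [ 0.4165 -0.3721  0.018 ] size [0.104 0.106] yaw 73.7
top [239.5 182.5] [0.5513 0.0155 0.026 ] size [0.145 0.062] yaw 93.4
top [135.5 177. ] [0.5781 0.3599 0.018 ] size [0.15  0.061] yaw 88.9
top [184.5 175.5] [0.5801 0.1977 0.018 ] size [0.09  0.091] yaw 0.4
top [350.3 173.3] [ 0.5774 -0.3503  0.018 ] size [0.067 0.144] yaw 73.4
top [32.5 66. ] [0.9795 0.7308 0.018 ] size [0.059 0.067] yaw 4.0
top [135.5  60. ] [0.9946 0.3731 0.018 ] size [0.186 0.097] yaw 88.8
top [254.5  57.3] [ 0.9963 -0.0405  0.018 ] size [0.634 0.098] yaw 90.0
top [425.5  59.5] [ 0.9758 -0.632   0.018 ] size [0.595 0.146] yaw 88.8
scene [347.3 319.8] [0.5763 0.3581 0.018 ] size [0.08  0.153] yaw 86.7
scene [396.9 281.6] [0.4094 0.3665 0.018 ] size [0.084 0.107] yaw 78.4
scene [258.8 233.2] [0.5693 0.0407 0.018 ] size [0.363 0.531] yaw 78.1
scene [178.9 161.5] [ 0.5773 -0.3459  0.018 ] size [0.067 0.187] yaw 70.9
scene [216.1 138.6] [ 0.4174 -0.3693  0.018 ] size [0.118 0.143] yaw 61.6
box [ 0.53471776 -0.15290683  0.068     ] base [0.08242405 0.00103337 0.        ]
```

View pics/cropB.png

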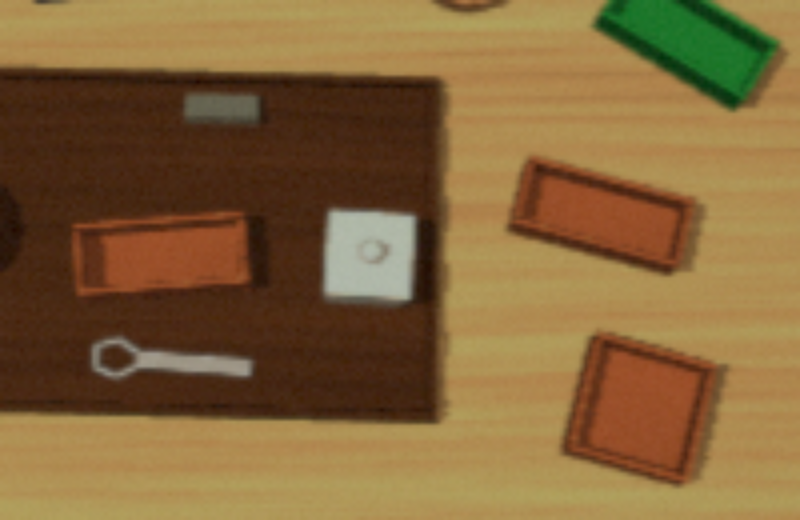

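View pics/cropA.png

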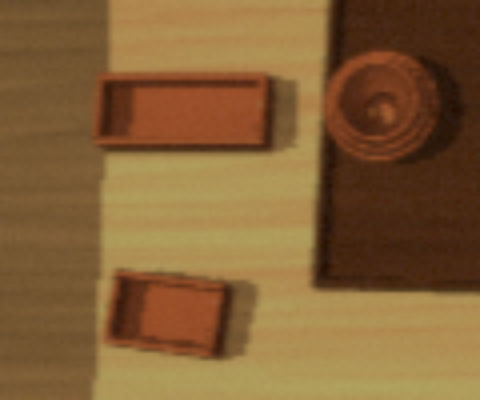

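The crops confirm the choice. Both 140 mm dishes are terracotta: (136,178) measures 150×61 mm by silhouette and (350,173) 144×67 mm. The short dish, square dish and green ones are clearly different. Next I compute the move to a viewing pose over the right dish.

```bash
cat >> h.py <<'E'
def plan(pos,jaw=None):
    s=r.read_state(); Rm=R.from_quat(s['eef_rot']); p=s['ee_pos']
    d=Rm.inv().apply(np.array(pos)-p)/.025
    x=Rm.as_matrix()[:,0]; cur=np.degrees(np.arctan2(x[1],x[0]))
    rot=np.zeros(3)
    if jaw is not None:
        a=(jaw-cur+90)%180-90
        c,sn=np.cos(np.radians(cur+a)),np.sin(np.radians(cur+a))
        T=np.array([[c,sn,0],[sn,-c,0],[0,0,-1]])
        rot=np.degrees((Rm.inv()*R.from_matrix(T)).as_rotvec())/5
    print('t',round(s['time'],2),'tcp',np.round(p,4),'jaw',round(cur,1),'F',np.round(s['ft_force'],1),'w',round(s['width'],4))
    print('shift',np.round(d,2),'turn',np.round(rot,2))
def view_pose(c,jaw,back,z):
    c=np.array(c); a=np.radians(jaw); y=np.array([np.sin(a),-np.cos(a)]); return [*(c+back*y),z]
E
python3 - <<'E'
from h import *
J=73.4-90
print(view_pose((.5774,-.3495),J,.07,.2))
plan(view_pose((.5774,-.3495),J,.07,.2),J)
E
```

```text
[np.float64(0.5574018142816519), np.float64(-0.41658258021255934), 0.2]
t 0.15 tcp [ 0.2194 -0.5849  0.1979] jaw -69.4 F [0.5 0.  0.5] w 0.0871
shift [ -1.56 -15.02  -0.09] turn [-0.000e+00  1.000e-02 -1.057e+01]
```

Emit:
{"op": "carry_out", "data": {"commands": [[[0,-0.2,-1.9,0,0,0,-1.3],[0,-0.4,-3.8,0,0,0,-2.6],[0,-0.6,-5.7,0,0,0,-4.0],[0,-0.8,-7.6,0,0,0,-5.3],[0,-1.0,-9.5,0,0,0,-6.6],[0,-1.2,-11.4,0,0,0,-8.0],[0,-1.4,-13.2,-0.1,0,0,-9.3],[0,-1.55,-15.0,-0.1,0,0,-10.55],[0,-1.55,-15.0,-0.1,0,0,-10.55],[0,-1.55,-15.0,-0.1,0,0,-10.55]]]}}

```text
time: 1.4
ee_pos: [0.5563, -0.4174, 0.1999]
eef_rot: [0.989, -0.146, -0.001, -0.0]
ft_force: [0.9, 0.6, -0.4]
width: 0.0869
```

Run:
```python
from h import *
plan([.5774,-.3495,.2],-16.6)
info=r.camera_info('wrist'); img=r.camera('wrist'); cv2.imwrite('pics/w1.png',img)
import json; json.dump({k:np.array(v).tolist() for k,v in info.items()},open('w1.json','w'))
```

```text
t 1.4 tcp [ 0.5563 -0.4174  0.1999] jaw -16.8 F [ 0.9  0.6 -0.4] w 0.0869
shift [ 0.03 -2.85 -0.  ] turn [-0.01  0.02 -0.03]
```

View pics/w1.png

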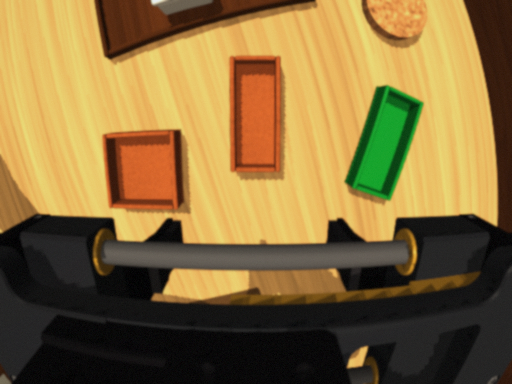

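The wrist view shows the wanted right dish upright at columns 231–281, rows 56–172. The square dish is at (143,170) and the green one at (385,143). I measure it now.

```bash
cat >> h.py <<'E'
def meas(img,info,near,zmid=.018):
    m=clay(img); m=cv2.morphologyEx(m,cv2.MORPH_CLOSE,np.ones((5,5)))
    cs,_=cv2.findContours(m,cv2.RETR_EXTERNAL,cv2.CHAIN_APPROX_NONE)
    cs=[c for c in cs if cv2.contourArea(c)>800 and cv2.pointPolygonTest(c,near,False)>=0]
    P=np.array([cast(info,q[0],zmid,True)[:2] for q in cs[0]],dtype=np.float32)
    rc=cv2.minAreaRect(P); b=cv2.boxPoints(rc); e=[b[1]-b[0],b[2]-b[1]]; L=[np.linalg.norm(k) for k in e]; k=e[int(np.argmax(L))]
    yaw=np.degrees(np.arctan2(k[1],k[0]))%180
    print('c',np.round(rc[0],4),'size',np.round(L,4),'yaw',round(yaw,2)); return rc[0],yaw
E
python3 - <<'E'
from h import *; import json
info={k:np.array(v) for k,v in json.load(open('w1.json')).items()}
c,y=meas(cv2.imread('pics/w1.png'),info,(256,115))
plan([*c,.1],y-90)
E
```

```text
c [ 0.5757 -0.3491] size [0.0619 0.1456] yaw 73.73
t 1.45 tcp [ 0.5558 -0.418   0.2001] jaw -16.8 F [-0.1  0.  -0.2] w 0.0868
shift [-0.03 -2.87  4.  ] turn [-0.    0.02 -0.11]
```

Emit:
{"op": "carry_out", "data": {"commands": [[[0,0,-1.5,1.0,0,0,-0.1],[0,0,-2.87,2.5,0,0,-0.1],[0,0,-2.87,4.2,0,0,-0.1],[0,0,-2.87,5.8,0,0,-0.1],[0,0,-2.87,6.8,0,0,-0.1],[0,0,-2.87,7.5,0,0,-0.1],[0,0,-2.87,7.72,0,0,-0.1],[0,0,-2.87,7.72,0,0,-0.1],[0,0,-2.87,7.72,0,0,-0.1]]], "grip_force": 20}}

```text
time: 2.58
ee_pos: [0.5769, -0.3497, 0.0083]
eef_rot: [0.99, -0.142, 0.0, 0.0]
ft_force: [0.8, -0.6, -0.1]
width: 0.087
```

Emit:
{"op": "carry_out", "data": {"commands": [[[80,0,0,0,0,0,0],[130,0,0,0,0,0,0],[200,0,0,0,0,0,0],[200,0,0,0,0,0,0],[200,0,0,0,0,0,0],[200,0,0,0,0,0,0]]], "grip_force": 20}}

```text
time: 3.32
ee_pos: [0.577, -0.3496, 0.0084]
eef_rot: [0.99, -0.142, 0.0, 0.0]
ft_force: [-0.2, 1.0, 1.6]
width: 0.0595
```

Run:
```python
from h import *
plan([.562,-.19,.2],3.4)
```

```text
t 3.33 tcp [ 0.577  -0.3496  0.0084] jaw -16.3 F [-0.2  1.   1.6] w 0.0595
shift [-2.37 -5.96 -7.67] turn [ 0.   -0.   -3.94]
```

Emit:
{"op": "carry_out", "data": {"commands": [[[200,0,0,-0.4,0,0,0],[200,0,0,-1.6,0,0,0],[200,0,0,-3.4,0,0,0],[200,0,0,-5.4,0,0,0],[200,-0.3,-0.8,-7.0,0,0,-0.6],[200,-0.8,-2.2,-7.7,0,0,-1.4],[200,-1.4,-3.6,-7.7,0,0,-2.3],[200,-1.9,-4.8,-7.7,0,0,-3.2],[200,-2.37,-5.95,-7.7,0,0,-3.94],[200,-2.37,-5.95,-7.7,0,0,-3.94],[200,-2.37,-5.95,-7.7,0,0,-3.94]]]}}

```text
time: 4.7
ee_pos: [0.5617, -0.1906, 0.2009]
eef_rot: [1.0, 0.029, 0.0, 0.0]
ft_force: [-0.1, -0.3, -1.7]
width: 0.0592
```

Run:
```python
from h import *
plan([.5513,.0155,.2],3.4)
info=r.camera_info('wrist'); img=r.camera('wrist'); cv2.imwrite('pics/w2.png',img)
import json; json.dump({k:np.array(v).tolist() for k,v in info.items()},open('w2.json','w'))
```

```text
t 4.7 tcp [ 0.5617 -0.1906  0.2009] jaw 3.3 F [-0.1 -0.3 -1.7] w 0.0592
shift [ 0.06 -8.26  0.03] turn [ 0.01 -0.   -0.01]
```

View pics/w2.png

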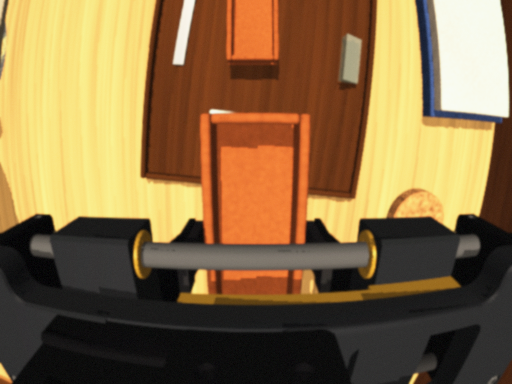

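The held dish fills columns 200–310, rows 113–290. The bottom dish's near end is visible at columns 227–278, rows 0–65. I'll use its near end and sides.

Run:
```python
from h import *
img=cv2.imread('pics/w2.png')
cv2.imwrite('pics/w2z.png',cv2.resize(img[0:130,190:320],None,fx=4.5,fy=4.5,interpolation=cv2.INTER_CUBIC))
```

```text
(no output)
```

View pics/w2z.png

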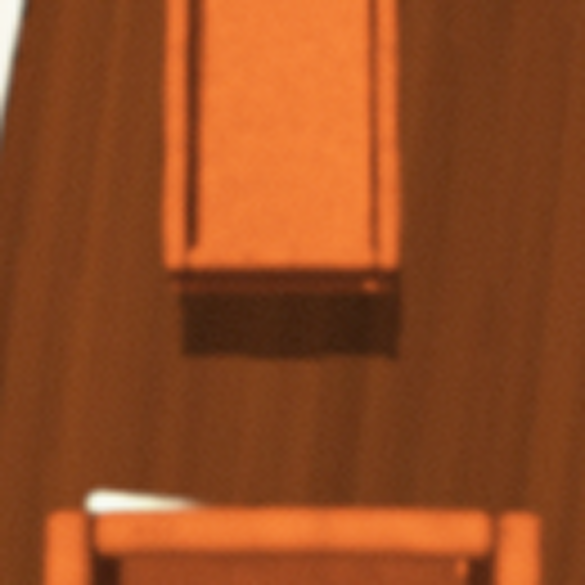

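Run:
```python
from h import *; import json
info={k:np.array(v) for k,v in json.load(open('w2.json')).items()}
q=[(226.7,59.8),(278.9,59.8),(226.8,1),(278.3,1)]
P=[cast(info,u,.044,True)[:2] for u in q]; print(np.round(P,4), 'width',np.linalg.norm(P[0]-P[1]),np.linalg.norm(P[2]-P[3]))
print('base edge',np.round(cast(info,(253,64.5),.008,True),4))
d=((P[2]-P[0])/np.linalg.norm(P[2]-P[0])+(P[3]-P[1])/np.linalg.norm(P[3]-P[1]))/2
for a,b in((0,2),(1,3)):
    k=P[b]-P[a]; print('yaw side',np.degrees(np.arctan2(k[1],k[0])))
k=P[0]-P[1];print('yaw end+90',np.degrees(np.arctan2(k[1],k[0]))%180+90)
d/=np.linalg.norm(d); print('centre',np.round((P[0]+P[1])/2+.07*d,4))
H=[cast(info,u,.2285,True)[:2] for u in((200.7,113.3),(310,113.3))]; print('held end',np.round(H,4),np.linalg.norm(H[0]-H[1]),'mid',np.mean(H,0),'tcp',r.read_state()['ee_pos'])
# full-rect from top, rim-based corners
i=r.camera_info('top'); img=cv2.imread('pics/top0.png')
x=img[160:205,205:310]; cv2.imwrite('pics/bz.png',cv2.resize(x,None,fx=7,fy=7,interpolation=cv2.INTER_CUBIC))
```

```text
[[ 0.521  -0.0583]
 [ 0.5802 -0.0549]
 [ 0.5161  0.0155]
 [ 0.5758  0.0189]] width 0.05925095185800163 0.05971918872699568
base edge [ 0.5507 -0.0564  0.008 ]
yaw side 93.79782235395498
yaw side 93.43511534819103
yaw end+90 93.27032194643618
centre [0.5462 0.0133]
held end [[ 0.5277 -0.1211]
 [ 0.5855 -0.1177]] 0.05787117876751225 mid [ 0.55657981 -0.11939176] tcp [ 0.5616696  -0.19109998  0.2007904 ]
```

View pics/bz.png

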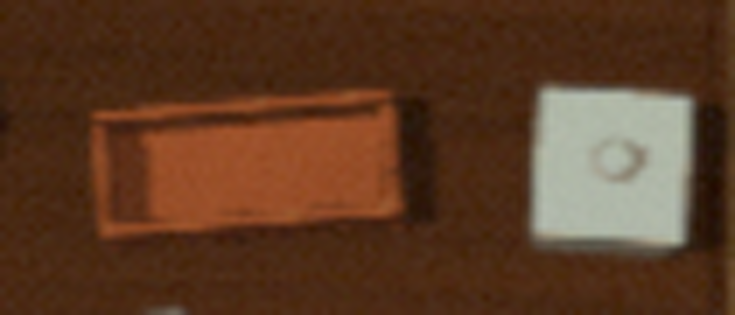

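Run:
```python
from h import *
plan([.549,-.0235,.062],3.5)
```

```text
t 4.75 tcp [ 0.5617 -0.1911  0.2008] jaw 3.3 F [-0.1 -0.  -4.2] w 0.0597
shift [-0.12 -6.73  5.55] turn [ 0.01  0.   -0.04]
```

Emit:
{"op": "carry_out", "data": {"commands": [[[200,0,-1.2,0,0,0,0],[200,-0.05,-2.8,0,0,0,0],[200,-0.1,-4.5,0,0,0,0],[200,-0.12,-6.0,0.3,0,0,0],[200,-0.12,-6.73,1.2,0,0,0],[200,-0.12,-6.73,2.5,0,0,0],[200,-0.12,-6.73,3.9,0,0,0],[200,-0.12,-6.73,4.9,0,0,0],[200,-0.12,-6.73,5.5,0,0,0],[200,-0.12,-6.73,5.55,0,0,0],[200,-0.12,-6.73,5.55,0,0,0]]]}}

```text
time: 6.12
ee_pos: [0.5497, -0.0235, 0.0628]
eef_rot: [1.0, 0.029, 0.001, 0.001]
ft_force: [0.9, -0.3, -2.2]
width: 0.0596
```

Run:
```python
from h import *
plan([.549,-.0235,.053],3.5)
cv2.imwrite('pics/s3.png',cv2.resize(r.camera('scene')[140:300,160:350],None,fx=3.5,fy=3.5,interpolation=cv2.INTER_CUBIC))
```

```text
t 6.12 tcp [ 0.5497 -0.0235  0.0628] jaw 3.3 F [ 0.9 -0.3 -2.2] w 0.0596
shift [-0.03 -0.    0.39] turn [ 0.01 -0.01 -0.04]
```

View pics/s3.png

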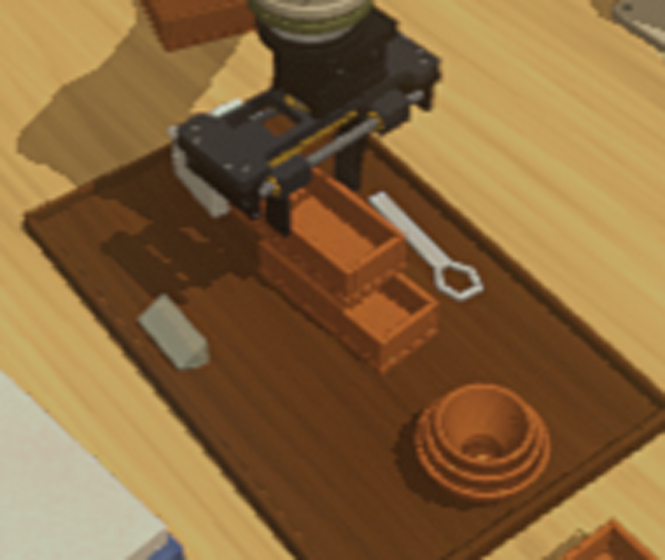

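The held dish (crop centre about (345,240)) lines up over the bottom dish and is shifted towards the box, about 10 mm above the rim. I lower it slowly.

Emit:
{"op": "carry_out", "data": {"commands": [[[200,-0.03,0,0.1,0,0,0],[200,-0.03,0,0.2,0,0,0],[200,-0.03,0,0.27,0,0,0],[200,-0.03,0,0.33,0,0,0],[200,-0.03,0,0.37,0,0,0],[200,-0.03,0,0.4,0,0,0],[200,-0.03,0,0.4,0,0,0]]]}}

```text
time: 7.05
ee_pos: [0.5491, -0.0235, 0.0529]
eef_rot: [1.0, 0.029, 0.001, 0.001]
ft_force: [-0.7, -1.5, -2.9]
width: 0.0593
```

Emit:
{"op": "carry_out", "data": {"commands": [[[200,0,0,0.02,0,0,0],[200,0,0,0.04,0,0,0],[200,0,0,0.06,0,0,0],[200,0,0,0.06,0,0,0]]]}}

```text
time: 7.55
ee_pos: [0.5492, -0.0235, 0.0523]
eef_rot: [1.0, 0.029, 0.001, 0.001]
ft_force: [-5.1, -0.5, 7.7]
width: 0.0594
```

Contact is felt: the vertical force goes from −2.9 to +7.7 N at z = 0.0523, where 0.0524 was expected. I release.

Emit:
{"op": "carry_out", "data": {"commands": [[[70,0,0,0,0,0,0],[50,0,0,0,0,0,0],[25,0,0,0,0,0,0],[0,0,0,0,0,0,0],[0,0,0,0,0,0,0],[0,0,0,-0.5,0,0,0],[0,0,0,-1.5,0,0,0],[0,0,0,-3.0,0,0,0],[0,0,0,-5.0,0,0,0],[0,0,0,-6.0,0,0,0],[0,0,0,-6.0,0,0,0]]]}}

```text
time: 8.93
ee_pos: [0.5502, -0.0231, 0.2052]
eef_rot: [1.0, 0.029, 0.003, 0.001]
ft_force: [-0.3, 0.3, -0.0]
width: 0.0873
```

Run:
```python
from h import *
J=88.9-90
plan(view_pose((.577,.359),J,.085,.2),J)
cv2.imwrite('pics/s4.png',cv2.resize(r.camera('scene')[140:300,160:350],None,fx=3.5,fy=3.5,interpolation=cv2.INTER_CUBIC))
```

```text
t 8.93 tcp [ 0.5502 -0.0231  0.2052] jaw 3.3 F [-0.3  0.3 -0. ] w 0.0873
shift [  1.69 -11.81   0.19] turn [ 0.02 -0.07  0.88]
```

View pics/s4.png

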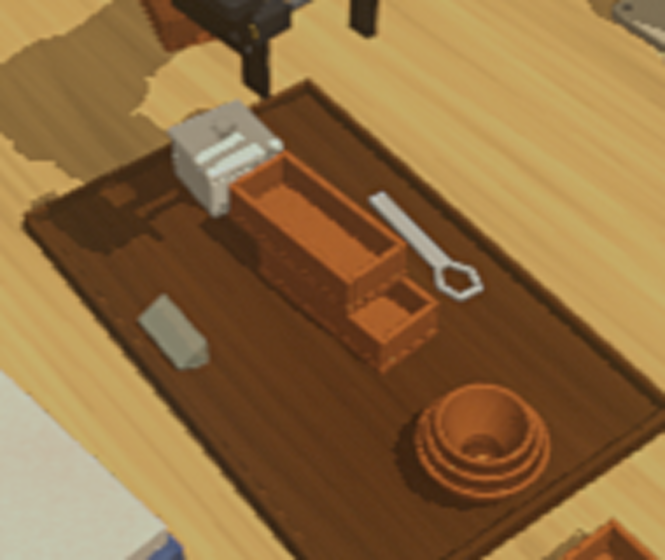

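The first dish rests on the rim (crop (320,220)), shifted towards the white box, and level. On to the left dish.

Emit:
{"op": "carry_out", "data": {"commands": [[[0,0.2,-1.5,0,0,0,0.1],[0,0.5,-3.3,0,0,0,0.25],[0,0.75,-5.2,0,0,0,0.4],[0,1.0,-7.1,0,0,0,0.55],[0,1.3,-9.0,0,0,0,0.7],[0,1.5,-10.7,0.1,0,0,0.8],[0,1.7,-11.8,0.2,0,0,0.88],[0,1.7,-11.8,0.2,0,0,0.88],[0,1.7,-11.8,0.2,0,0,0.88]]]}}

```text
time: 10.1
ee_pos: [0.5748, 0.2725, 0.1972]
eef_rot: [1.0, -0.01, 0.001, 0.001]
ft_force: [-0.0, -0.2, 0.4]
width: 0.0871
```

Run:
```python
from h import *
info=r.camera_info('wrist'); img=r.camera('wrist'); cv2.imwrite('pics/w5.png',img)
t=r.camera('top'); cv2.imwrite('pics/t5.png',cv2.resize(t[150:225,165:320],None,fx=5,fy=5,interpolation=cv2.INTER_CUBIC))
c,y=meas(img,info,(256,115)); plan([*c,.008],y-90)
```

```text
c [0.5746 0.3586] size [0.0618 0.147 ] yaw 88.98
t 10.2 tcp [0.5752 0.2721 0.1977] jaw -1.2 F [-0.1  0.1 -0.8] w 0.0873
shift [-0.13 -3.48  7.58] turn [ 0.03 -0.04 -0.04]
```

View pics/w5.png

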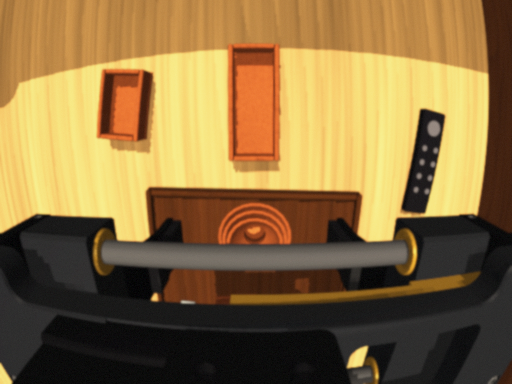

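View pics/t5.png

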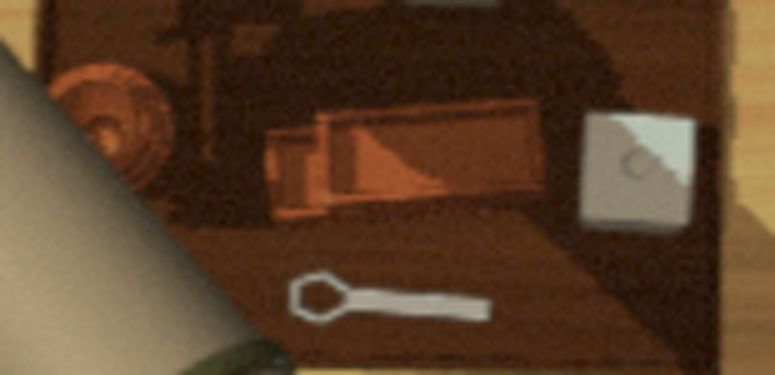

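The wrist view shows the left long dish at columns 229–279, rows 44–160. The short dish is at (125,105). The top crop shows the first dish at about (433,152) on the bottom dish. I check the numbers, then grasp.

Run:
```python
from h import *
i=r.camera_info('top'); f=lambda p,z: cast(i,(p[0]/5+165,p[1]/5+150),z)
print('placed',[np.round(f(p,.08),4)[:2] for p in((317,115),(540,100),(545,187),(330,205))], np.round(f((433,151.75),.08),4))
a,b=f((266,130),.044),f((275,218),.044); m=(a+b)/2
print('bottom far end mid',m,'centre',m[:2]-.07*np.array([-.0593,.998]))
```

```text
placed [array([0.5715, 0.048 ]), array([ 0.5786, -0.0933]), array([ 0.5224, -0.0951]), array([0.5134, 0.0402])] [ 0.5464 -0.025   0.08  ]
bottom far end mid [0.54141599 0.0808581  0.044     ] centre [0.54556699 0.0109981 ]
```

Emit:
{"op": "carry_out", "data": {"commands": [[[0,-0.1,-1.5,0.5,0,0,0],[0,-0.1,-3.0,2.0,0,0,0],[0,-0.1,-3.47,4.0,0,0,0],[0,-0.1,-3.47,5.6,0,0,0],[0,-0.1,-3.47,6.7,0,0,0],[0,-0.1,-3.47,7.4,0,0,0],[0,-0.1,-3.47,7.62,0,0,0],[0,-0.1,-3.47,7.62,0,0,0],[0,-0.1,-3.47,7.62,0,0,0]]]}}

```text
time: 11.32
ee_pos: [0.5759, 0.3588, 0.0083]
eef_rot: [1.0, -0.011, 0.003, 0.001]
ft_force: [-0.1, -0.2, -0.1]
width: 0.0871
```

Emit:
{"op": "carry_out", "data": {"commands": [[[60,0,0,0,0,0,0],[130,0,0,0,0,0,0],[200,0,0,0,0,0,0],[200,0,0,0,0,0,0],[200,0,0,0,0,0,0],[200,0,0,0,0,0,0]]], "grip_force": 20}}

```text
time: 12.08
ee_pos: [0.5759, 0.3588, 0.0084]
eef_rot: [1.0, -0.011, 0.003, 0.001]
ft_force: [-0.6, -0.2, 1.2]
width: 0.0592
```

Run:
```python
from h import *
plan([.547,.0135,.2],3.5)
```

```text
t 12.07 tcp [0.5759 0.3588 0.0084] jaw -1.2 F [-0.6 -0.2  1.2] w 0.0592
shift [-0.82 13.84 -7.65] turn [ 0.02 -0.06 -0.95]
```

The placed dish is at (0.546,−0.025) and the bottom dish at (0.546,0.011): the shift is 36 mm towards the box and the bottom dish hasn't moved. The second dish is gripped, so I lift and carry it.

Emit:
{"op": "carry_out", "data": {"commands": [[[200,0,0,-0.4,0,0,0],[200,0,0,-1.6,0,0,0],[200,0,0,-3.4,0,0,0],[200,0,0.4,-5.4,0,0,0],[200,-0.1,1.6,-7.2,0,0,-0.1],[200,-0.2,3.4,-7.8,0,0,-0.2],[200,-0.35,5.5,-7.8,0,0,-0.4],[200,-0.5,7.6,-7.8,0,0,-0.5],[200,-0.6,9.7,-7.8,0,0,-0.7],[200,-0.7,11.8,-7.8,0,0,-0.8],[200,-0.8,13.4,-7.75,0,0,-0.95],[200,-0.82,13.88,-7.65,0,0,-0.95]]]}}

```text
time: 13.58
ee_pos: [0.5468, 0.0094, 0.2004]
eef_rot: [1.0, 0.029, 0.003, 0.002]
ft_force: [-0.2, -0.4, -2.3]
width: 0.0595
```

Run:
```python
from h import *
plan([.547,.0125,.099],3.5)
```

```text
t 13.57 tcp [0.5468 0.0094 0.2004] jaw 3.3 F [-0.2 -0.4 -2.3] w 0.0595
shift [-0.   -0.14  4.06] turn [ 0.04 -0.06 -0.04]
```

Emit:
{"op": "carry_out", "data": {"commands": [[[200,0,-0.14,0.5,0,0,0],[200,0,-0.14,1.5,0,0,0],[200,0,-0.14,2.7,0,0,0],[200,0,-0.14,3.6,0,0,0],[200,0,-0.14,4.05,0,0,0],[200,0,-0.14,4.05,0,0,0],[200,0,-0.14,4.05,0,0,0]]]}}

```text
time: 14.45
ee_pos: [0.5477, 0.0132, 0.1]
eef_rot: [1.0, 0.029, 0.003, 0.002]
ft_force: [-0.6, -1.0, -2.1]
width: 0.0596
```

Run:
```python
from h import *
plan([.547,.0125,.089],3.5)
cv2.imwrite('pics/s6.png',cv2.resize(r.camera('scene')[140:300,160:350],None,fx=3.5,fy=3.5,interpolation=cv2.INTER_CUBIC))
```

```text
t 14.45 tcp [0.5477 0.0132 0.1   ] jaw 3.3 F [-0.6 -1.  -2.1] w 0.0596
shift [-0.03  0.02  0.44] turn [ 0.04 -0.07 -0.03]
```

View pics/s6.png

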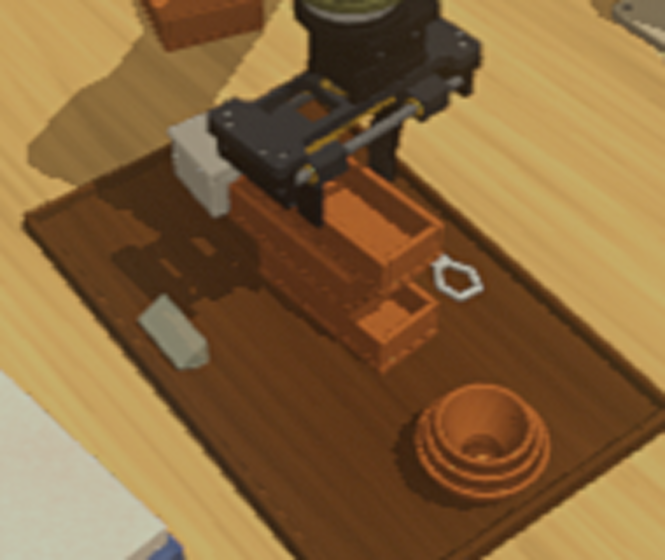

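The held dish (crop end corner (442,230)) is straight above the bottom dish's end at (437,300), about 12 mm over the middle dish. I lower it.

Emit:
{"op": "carry_out", "data": {"commands": [[[200,-0.02,0,0.1,0,0,0],[200,-0.02,0,0.2,0,0,0],[200,-0.02,0,0.3,0,0,0],[200,-0.02,0,0.36,0,0,0],[200,-0.02,0,0.41,0,0,0],[200,-0.02,0,0.44,0,0,0],[200,-0.02,0,0.44,0,0,0]]]}}

```text
time: 15.38
ee_pos: [0.5473, 0.0129, 0.0891]
eef_rot: [1.0, 0.029, 0.003, 0.002]
ft_force: [-0.6, -0.4, -1.9]
width: 0.0592
```

Emit:
{"op": "carry_out", "data": {"commands": [[[200,0,0,0.02,0,0,0],[200,0,0,0.035,0,0,0],[200,0,0,0.05,0,0,0],[200,0,0,0.05,0,0,0]]]}}

```text
time: 15.88
ee_pos: [0.5474, 0.0129, 0.0882]
eef_rot: [1.0, 0.029, 0.004, 0.002]
ft_force: [-2.7, -0.0, 4.9]
width: 0.0595
```

Contact: the force goes from −1.9 to +4.9 N at 0.0882, as expected. I release and retreat.

Emit:
{"op": "carry_out", "data": {"commands": [[[70,0,0,0,0,0,0],[50,0,0,0,0,0,0],[25,0,0,0,0,0,0],[0,0,0,0,0,0,0],[0,0,0,0,0,0,0],[0,0,0,-0.5,0,0,0],[0,0,0,-1.5,0,0,0],[0,0,0,-3.0,0,0,0],[0,0.5,0,-4.5,0,0,0],[0,0.5,1.5,-4.5,0,0,0],[0,0.5,3.5,-4.5,0,0,0],[0,0.5,5.5,-4.5,0,0,0]]]}}

```text
time: 17.38
ee_pos: [0.5673, -0.1246, 0.2025]
eef_rot: [1.0, 0.029, 0.004, 0.002]
ft_force: [1.3, -0.1, 0.1]
width: 0.0868
```

Emit:
{"op": "carry_out", "data": {"commands": [[[0,0,2.0,0,0,0,0],[0,0,4.0,0,0,0,0],[0,0,5.0,0,0,0,0],[0,0,5.0,0,0,0,0],[0,0,5.0,0,0,0,0]]]}}

```text
time: 18.0
ee_pos: [0.5751, -0.2473, 0.2035]
eef_rot: [1.0, 0.03, 0.004, 0.001]
ft_force: [-0.8, 0.9, 0.5]
width: 0.0872
```

Run:
```python
from h import *
info=r.camera_info('wrist'); 
cv2.imwrite('pics/s7.png',cv2.resize(r.camera('scene')[140:300,160:350],None,fx=3.5,fy=3.5,interpolation=cv2.INTER_CUBIC))
cv2.imwrite('pics/t7.png',cv2.resize(r.camera('top')[150:225,165:320],None,fx=5,fy=5,interpolation=cv2.INTER_CUBIC))
s=r.read_state(); print(s['time'],s['ee_pos'],s['ft_force'])
```

```text
18.1 [ 0.57506147 -0.24729548  0.20345955] [ 0.38565854  1.03295686 -0.03495959]
```

View pics/s7.png

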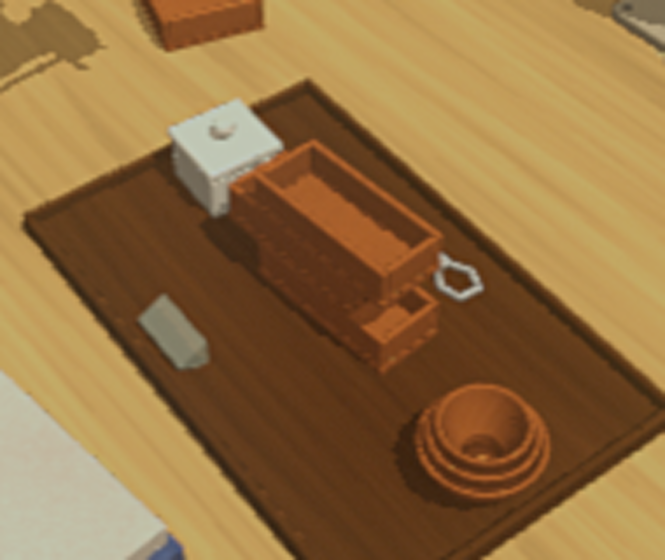

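View pics/t7.png

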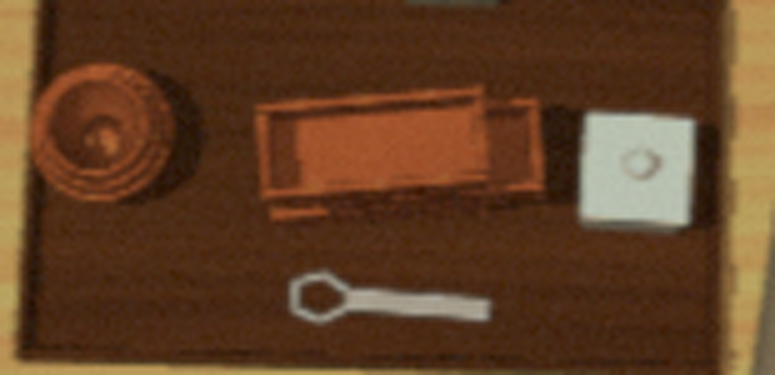

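The staggered stack stands. In the top crop the top dish spans (256,104)–(490,180), and the middle dish sticks out to (543,145) towards the box. A last check of the numbers:

Run:
```python
from h import *
i=r.camera_info('top'); f=lambda p,z: cast(i,(p[0]/5+165,p[1]/5+150),z)[:2]
B=np.array([.546,.0125]); d=np.array([-.0593,.998]); x=np.array([.998,.0593])
T=np.array([f(p,.116) for p in((256,104),(484,88),(490,180),(265,197))]); m=T.mean(0)
k=T[0]-T[1]+T[3]-T[2]
print('top',m,'along',(m-B)@d,'side',(m-B)@x,'yaw',np.degrees(np.arctan2(k[1],k[0])),'len',np.linalg.norm(k)/2)
e=(f((542,100),.08)+f((545,188),.08))/2; m=e+.07*d
print('mid',m,'along',(m-B)@d,'side',(m-B)@x)
e=f((270,220),.008); print('bottom base corner',e,(e-B)@d,(e-B)@x)
```

```text
top [0.54540402 0.01071981] along -0.0017412895660685102 side -0.0007003516571551557 yaw 93.19992849457317 len 0.13952893253463788
mid [ 0.54602056 -0.02494022] along -0.037366557819607536 side -0.0021996892386832406
bottom base corner [0.51767232 0.08453682] 0.0735725750572597 -0.023999240705309215
```

```bash
python3 -c "
from bench import r
print(r.close_job(), r.read_state()['time'])"
```

```text
the job is handed in; nothing more can be done
the job is handed in; nothing more can be done
```

The staggered stack is built and the job is handed in after about 18 s of the 64 s. `close_job` reported no verdict. I put the right-hand matching dish on the bottom dish's rim, shifted towards the white box, then set the left-hand one on it, straight above the bottom dish. I lowered both onto contact at about 7–11 N, opened the gripper and moved it clear.

My last checks, measured in the top camera:

| Dish | Lengthways, relative to bottom dish centre | Sideways | Needed |
|---|---|---|---|
| Middle | 37 mm towards the box | 2 mm | 20–50 mm; within 13 mm sideways |
| Top | 2 mm towards the box | 1 mm | within 16 mm; within 13 mm sideways |

- **Angle:** the top dish is about 0.2° off parallel with the bottom dish. I didn't measure the middle dish's angle again.
- **Heights and level:** contact came at the expected heights for both dishes. They look level in the scene view, but I didn't measure tilt.
- **Bottom dish:** its centre agreed within about 2 mm before and after the first placing. After the second, one blurry corner read 4–6 mm off in the picture. I put that down to pixel error, and it is well inside the 25 mm limit.
- **Lidded box:** it looks unmoved in the pictures. I didn't measure its position again.

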